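Close the topping canisters from a pile of lids

ROBOT

A 6-joint arm with a two-finger parallel gripper is mounted at the origin on a cart in front of the work surface, level with it; the furniture and walls round the work are solid. World frame = base frame: x ahead of the robot, y to its left, z up, the work surface at z = 0. Lengths are in m, angles in rad, forces in N, time in s.
With the tool pointing down it reaches from about 0.35 to 0.875 m from the base axis. Payload 4.2 kg.
Tool frame: the origin (TCP) lies on the centre line of the jaws, within the pads' length; the fingertips stand 8 mm ahead of it and the grasp point (between the pads) lies 11 mm behind it; z points along the fingers, y is the line along which they close (so a half turn about z gives the same grasp; the last joint's range is limited). The gripper opens to 87 mm and grips with 3 to 60 N. Pads are 19 mm wide; open, the fingers measure 117 mm over their backs; the gripper's body (75 mm by 190 mm) begins 51 mm behind the grasp point.
Start: joints at [1.45, 0.385, 0.008, 0, -1.194, -0.259], TCP at [0.232, 0.58, 0.231] pointing down, gripper open.
Joint ranges: [-3.14, 3.14], [-1.21, 2.06], [-1.07, 1.41], [-3.16, 2.05], [-2.99, -0.16], [-3.1, 3.1]. Speed limits (rad/s): [2.79, 2.79, 3.14, 3.14, 3.14, 3.14].

INTERFACE

Orientations are given as a rotation vector (axis times angle).
In Python, from bench import r gives the robot as it stands. The module is installed in compiled form; this text tells all that it offers.
- The arm moves only by the tool servo_tool, never from a script. Its argument "commands" is one flat list of numbers, 7 for each row, row after row: the shift along the tool's x, y, z in units of 40 mm (1.0 is 40 mm), then the turn, a rotation vector about the tool's x, y, z in units of 8 degrees (1.0 is 8 degrees), then the opening, from -1 (shut) to 1 (fully open). A call has 1 to 5 rows; each row is the pose to reach, as a shift and turn from the pose commanded when the call began, along the tool's axes at that moment; what a row does not reach only later rows make up. A row lasts 1/8 s, in which the tool goes at most 62.5 mm and 10.7 degrees, less where a joint would pass 70% of its speed; a pose out of reach is approached as far as the arm can. A call with a gripper value outside its range is refused whole. The fingers move at their own pace and stop on an object; "squeeze" is the grip in N (left out, the last holds). Time passes only in rows, so rows that repeat a pose let the fingers close. It gives the time, the measured TCP pose, the force, the opening and the grip force at its end, in the units of the state.
- r.get_obs(): the state, without advancing time (a new reading comes with each control period).
- r.snapshot(name): name is "side" or "top"; returns a dict with "img" (420x560x3 uint8, red, green, blue), "fx", "fy", "cx", "cy" (pixels), "cam_to_world" (4x4, takes a point from camera to world coordinates). Camera axes: x right, y up, looking along -z (the intrinsics and any distortion apply to the point x, -y, -z); pixel columns grow to the right and rows downward; lengths in m; the calibration is good to about 2 mm. A picture is of the moment at which its call begins. There is no depth.
- r.job_done(): hands the job in; it is judged then, once.
The state is a dict: "time": time; "qpos": joint angles; "joint_velocities": joint speeds; "effort": joint torques, N m; "ee_pos": TCP position; "tcp_rot": TCP orientation; "ft_force": force on the tool from outside, world axes, zero at the start; "torque": the same for the moment, N m; "finger_gap": finger opening in m; "finger_force": force on a finger pad.
Only numpy, scipy, OpenCV 4.12 (cv2) and the standard library are available. Lean on these libraries where they do the work, as an engineer would, in place of code of your own. Each camera call takes 0.05 s, during which the arm holds its last target. There are 200 camera calls.

TASK

The four washed topping canisters are back on the pass, open, and their lids lie in one pile, the widest at the bottom. Take the pile apart and close every canister with the lid that is made for its size, lowering each lid gently (do not drop it) until it is fully down and level. Leave the canisters standing where they are, and do not knock the ramekin or the thermometer about.

Things in the scene. Friction and masses are not known exactly. Their poses are not given: they have to be found in the camera images.
- knob_small (a point): knob centre of the small lid: round steel, 83 mm across, 30 mm deep, black round knob (25 mm across, 22 mm tall) on the middle of its flat top. Point on the axis, z up, 11 mm above the flat top, 41 mm above the skirt's lower edge. Skirt 27 mm deep inside, inner diameter 78 mm. About 60 g. On top of the pile.
- knob_medium (a point): knob centre of the medium lid: round steel, 101 mm across, 30 mm deep, black round knob (25 mm across, 22 mm tall) on the middle of its flat top. Point on the axis, z up, 11 mm above the flat top, 41 mm above the skirt's lower edge. Skirt 27 mm deep inside, inner diameter 96 mm. About 78 g. Its knob is hidden under the next smaller lid (centred within 6 mm) until that is taken.
- knob_large (a point): knob centre of the large lid: round steel, 121 mm across, 30 mm deep, black round knob (25 mm across, 22 mm tall) on the middle of its flat top. Point on the axis, z up, 11 mm above the flat top, 41 mm above the skirt's lower edge. Skirt 27 mm deep inside, inner diameter 116 mm. About 98 g. Its knob is hidden under the next smaller lid (centred within 6 mm) until that is taken.
- knob_widest (a point): knob centre of the widest lid: round steel, 143 mm across, 30 mm deep, black round knob (25 mm across, 22 mm tall) on the middle of its flat top. Point on the axis, z up, 11 mm above the flat top, 41 mm above the skirt's lower edge. Skirt 27 mm deep inside, inner diameter 138 mm. About 120 g. Stands on the table; its knob is hidden under the next lid (centred within 6 mm) until that is taken.
- mouth_small (a point): middle of the open mouth, at rim height, of the small canister: round, empty, steel, 70 mm outer diameter, 60 mm tall, top 12 mm narrowing by 3.5 mm all round. Loose on the table, about 250 g. Its lid slips over it with 4 mm play all round; fully down, the rim meets the lid's flat top from inside and the knob point is 14 mm above this point.
- mouth_medium (a point): middle of the open mouth, at rim height, of the medium canister: round, empty, steel, 88 mm outer diameter, 64 mm tall, top 12 mm narrowing by 3.5 mm all round. Loose on the table, about 358 g. Its lid slips over it with 4 mm play all round; fully down, the rim meets the lid's flat top from inside and the knob point is 14 mm above this point.
- mouth_large (a point): middle of the open mouth, at rim height, of the large canister: round, empty, steel, 108 mm outer diameter, 68 mm tall, top 12 mm narrowing by 3.5 mm all round. Loose on the table, about 478 g. Its lid slips over it with 4 mm play all round; fully down, the rim meets the lid's flat top from inside and the knob point is 14 mm above this point.
- mouth_widest (a point): middle of the open mouth, at rim height, of the widest canister: round, empty, steel, 130 mm outer diameter, 72 mm tall, top 12 mm narrowing by 3.5 mm all round. Loose on the table, about 610 g. Its lid slips over it with 4 mm play all round; fully down, the rim meets the lid's flat top from inside and the knob point is 14 mm above this point.
- spare_ramekin: bystander: a small white ramekin, 65 mm across and 37 mm tall, loose; origin at the middle of its underside
- thermometer: bystander: a probe thermometer with a round dial head, 157 mm long, 43 mm wide at the dial and 10 mm tall, loose, lying flat on the table; origin at the middle of its underside
There are look-alikes about, which are no part of the job. What is shaped like the part that bears knob_medium but turquoise is not meant.

How it is judged:
At the end, for the whole second after the job is handed in: Each of the four lids sits on the canister of its own size, fully down (rim within 3.5 mm of the lid's flat top), centred within 9 mm and level within 3 degrees; the canisters stand upright; everything is at rest (horizontal distance between knob_small and mouth_small below 0.009 m and z of knob_small in the frame of mouth_small between 0.01 and 0.0175 m and angle between each of knob_small, knob_medium, knob_large, knob_widest's own z axis and vertical below 0.06 rad and angle between each of mouth_small, mouth_medium, mouth_large, mouth_widest's own z axis and vertical below 0.05 rad and linear speed of each of lid_small, canister_small, lid_medium, canister_medium, lid_large, canister_large, lid_widest, canister_widest below 0.02 m/s and horizontal distance between knob_medium and mouth_medium below 0.009 m and z of knob_medium in the frame of mouth_medium between 0.01 and 0.0175 m and horizontal distance between knob_large and mouth_large below 0.009 m and z of knob_large in the frame of mouth_large between 0.01 and 0.0175 m and horizontal distance between knob_widest and mouth_widest below 0.009 m and z of knob_widest in the frame of mouth_widest between 0.01 and 0.0175 m); the robot touches nothing.
It fails at once if a canister is shoved more than 40 mm from where it stood or tipped over ((distance of mouth_small from where it was at the start of the episode above 0.04 m or angle between mouth_small's own z axis and vertical above 0.35 rad) or (distance of mouth_medium from where it was at the start of the episode above 0.04 m or angle between mouth_medium's own z axis and vertical above 0.35 rad) or (distance of mouth_large from where it was at the start of the episode above 0.04 m or angle between mouth_large's own z axis and vertical above 0.35 rad) or (distance of mouth_widest from where it was at the start of the episode above 0.04 m or angle between mouth_widest's own z axis and vertical above 0.35 rad)).
It fails at once if a lid is dropped onto its canister (from more than about 25 mm) in place of being lowered ((horizontal distance between knob_small and mouth_small below 0.03 m and z of knob_small in the frame of mouth_small below 0.024 m and linear speed of lid_small above 0.7 m/s) or (horizontal distance between knob_medium and mouth_medium below 0.03 m and z of knob_medium in the frame of mouth_medium below 0.024 m and linear speed of lid_medium above 0.7 m/s) or (horizontal distance between knob_large and mouth_large below 0.03 m and z of knob_large in the frame of mouth_large below 0.024 m and linear speed of lid_large above 0.7 m/s) or (horizontal distance between knob_widest and mouth_widest below 0.03 m and z of knob_widest in the frame of mouth_widest below 0.024 m and linear speed of lid_widest above 0.7 m/s)).
It fails at once if the ramekin or the thermometer is knocked more than 40 mm away (distance of any of spare_ramekin, thermometer from where it was at the start of the episode above 0.04 m).
It also fails if it takes over 99 s, if anything falls off the work surface, if the arm or the gripper's body presses on something with over 40 N, if the wrist force passes 120 N, or if a joint passes its speed limit or range.

## Working session

There is one attempt and no reset: what is moved stays moved. The work goes in short steps, Python scripts to look and compute and a tool call to move; the robot and the scene stay as the last step left them, time stands still between calls to the robot, and variables do not carry over. Pictures are saved under pics/ and viewed, at most 14 in all, crops included, and the job is handed in when it is done.

Besides the shell and the picture viewer there is one more tool, called after ">>>" as name(argument=value, ...) on one line, values as JSON. servo_tool: Moves the arm, as the interface text tells. Its arguments: {"type":"object","properties":{"commands":{"type":"array","items":{"type":"number"}},"squeeze":{"type":"number"}},"required":["commands"]}

```bash
mkdir -p pics; cat > h.py <<'E'
import numpy as np, cv2
from bench import r
from scipy.spatial.transform import Rotation as R
def snap(n,f=None):
    s=r.snapshot(n)
    if f: cv2.imwrite('pics/'+f,cv2.cvtColor(s['img'],cv2.COLOR_RGB2BGR))
    return s
def ray(s,u,v,z):
    T=np.array(s['cam_to_world']); d=T[:3,:3]@np.array([(u-s['cx'])/s['fx'],-(v-s['cy'])/s['fy'],-1]); o=T[:3,3]
    return o+d*(z-o[2])/d[2]
def proj(s,p):
    T=np.array(s['cam_to_world']); c=T[:3,:3].T@(np.array(p)-T[:3,3]); return s['cx']+s['fx']*c[0]/-c[2], s['cy']-s['fy']*c[1]/-c[2]
def goto(p):
    o=r.get_obs(); Rt=R.from_rotvec(o['tcp_rot']).as_matrix()
    return Rt.T@(np.array(p)-o['ee_pos'])/0.04
E
python3 - <<'E'
from h import *
for n in('top','side'):
    s=snap(n,n+'1.png'); print({k:v for k,v in s.items() if k!='img'})
o=r.get_obs(); print(o); print(R.from_rotvec(o['tcp_rot']).as_matrix().round(3))
E
```

```text
{'fx': 432.45763015872575, 'fy': 432.45763015872575, 'cx': 277.0576042594494, 'cy': 211.60344068762817, 'cam_to_world': array([[-0.01597078,  0.99006594, -0.13969384,  0.40109749],
       [-0.99973162, -0.01346699,  0.0188504 , -0.05519618],
       [ 0.01678188,  0.1399574 ,  0.9900153 ,  0.95517658],
       [ 0.        ,  0.        ,  0.        ,  1.        ]])}
{'fx': 409.0465296221488, 'fy': 409.0465296221488, 'cx': 277.18962919645315, 'cy': 208.5416404788211, 'cam_to_world': array([[ 0.97862238,  0.11328154, -0.17165524,  0.37363981],
       [-0.20530773,  0.58729073, -0.78290378, -0.75688615],
       [ 0.01212299,  0.80140931,  0.59799343,  0.61926885],
       [ 0.        ,  0.        ,  0.        ,  1.        ]])}
{'time': 0.1, 'qpos': array([ 1.44961567e+00,  3.85487158e-01,  6.76389757e-03, -4.10944699e-04,
       -1.19403491e+00, -2.58572689e-01]), 'joint_velocities': array([-3.91784913e-04,  9.69224423e-05,  2.38801944e-03, -3.08425206e-04,
        2.63965563e-04, -9.92867901e-04]), 'effort': array([-4.84754109e-04, -3.91691065e+01,  1.87934786e+01,  4.23196614e+00,
        1.34064595e-02, -7.68697942e-05]), 'ee_pos': array([0.2314938 , 0.57997799, 0.22956859]), 'tcp_rot': array([ 3.08313771e+00, -5.92796544e-01, -3.86811340e-04]), 'ft_force': array([-0.22588322, -0.24636106,  0.83497567]), 'torque': array([-0.00211624,  0.00721713, -0.00746692]), 'finger_force': 0.0, 'finger_gap': 0.08701163192161072}
[[ 0.929 -0.371 -0.001]
 [-0.371 -0.929 -0.002]
 [ 0.     0.002 -1.   ]]
```

View pics/top1.png

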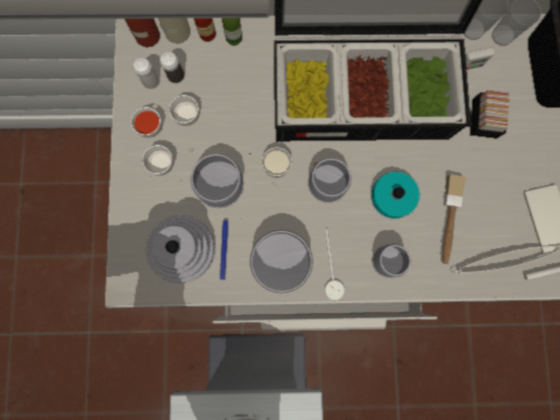

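View pics/side1.png

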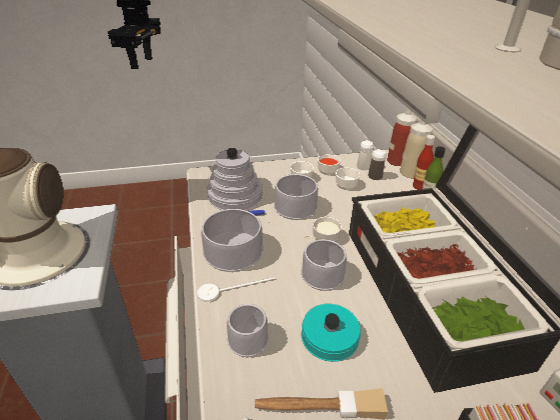

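Top view: the pile's knob is at (173,246). Open canisters are at (218,180), (281,261), (330,180) and (392,261), and the thermometer dial is at (335,290). The lids with a knob are the grey pile at (173,246) and a turquoise one at (396,194). The turquoise one is the excluded look-alike, so the pile is the one meant. The crop below should confirm that.

```bash
python3 - <<'E'
from h import *
im=cv2.imread('pics/top1.png'); c=im[140:310,135:425]
cv2.imwrite('pics/crop1.png',cv2.resize(c,None,fx=2.7,fy=2.7,interpolation=cv2.INTER_CUBIC)[:, :800])
b,g,rr=[im[:,:,i].astype(int) for i in range(3)]
m=((b-rr>3)&(abs(b-g)<45)).astype(np.uint8)*255
m=m[140:310,135:425]
cv2.imwrite('pics/mask1.png',cv2.resize(m,None,fx=2.7,fy=2.7,interpolation=cv2.INTER_NEAREST)[:, :800])
for p in [(180,218),(190,200),(260,281),(230,281),(200,150),(246,200)]: print(p,im[p])
E
```

```text
(180, 218) [140 138 141]
(190, 200) [91 91 94]
(260, 281) [147 146 150]
(230, 281) [ 98 100 101]
(200, 150) [142 155 161]
(246, 200) [122 121 124]
```

View pics/crop1.png

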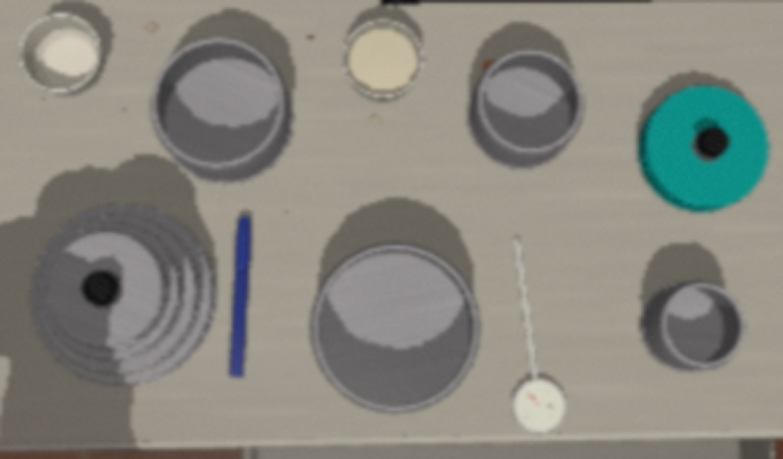

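View pics/mask1.png

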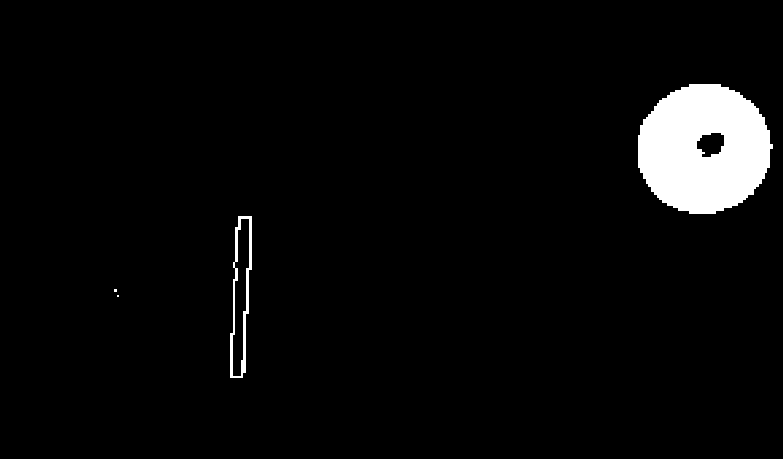

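The crop shows the four grey canister rims as clear bright circles. In full-image pixels they are widest (282,261), large (216,178), medium (331,178) and small (395,261). The pile is grey and the turquoise lid stands apart from it. Next I refine the rims with Hough circles and measure the knob in both views.

```bash
cat >> h.py <<'E'
H=dict(small=(.060,.063),medium=(.064,.081),large=(.068,.101),widest=(.072,.123))
G=dict(small=(395,260.7),medium=(330.9,177.8),large=(216.1,178.1),widest=(281.7,261.5))
def rim(s,k,K=5):
    z,d=H[k]; u,v=G[k]; rad=d/2*s['fx']/(.945-z); w=int(rad+9)
    u0,v0=int(u)-w,int(v)-w
    g=cv2.cvtColor(s['img'],cv2.COLOR_RGB2GRAY)[v0:v0+2*w,u0:u0+2*w]
    g=cv2.GaussianBlur(cv2.resize(g,None,fx=K,fy=K,interpolation=cv2.INTER_CUBIC),(0,0),3)
    c=cv2.HoughCircles(g,cv2.HOUGH_GRADIENT_ALT,1.5,3,param1=60,param2=.4,minRadius=int(K*(rad-3.5)),maxRadius=int(K*(rad+2.5)))
    if c is None: return None
    return [(round(u0+(x+.5)/K-.5,1),round(v0+(y+.5)/K-.5,1),round(q/K,1),round(rad,1)) for x,y,q in c[0][:4]]
def knobpx(s,uv,R=18):
    u,v=map(int,uv); g=s['img'][v-R:v+R,u-R:u+R].max(2)
    m=(g<50).astype(np.uint8); n,l,st,c=cv2.connectedComponentsWithStats(m)
    i=1+st[1:,4].argmax(); x,y,w,h,a=st[i]; return u-R+x+w/2-.5, v-R+y+h/2-.5, w,h,a
def tri(sa,pa,sb,pb):
    A=[];B=[]
    for s,p in((sa,pa),(sb,pb)):
        o=np.array(s['cam_to_world'])[:3,3]; d=ray(s,p[0],p[1],0)-o; d/=np.linalg.norm(d); M=np.eye(3)-np.outer(d,d); A.append(M);B.append(M@o)
    return np.linalg.solve(sum(A),sum(B))
E
python3 - <<'E'
from h import *
s=snap('top')
for k in H:
    print(k,rim(s,k),ray(s,*G[k],H[k][0]).round(4), [ray(s,c[0],c[1],H[k][0]).round(4)[:2] for c in (rim(s,k) or [])])
q=snap('side'); a=knobpx(s,(173,246)); b=knobpx(q,(232,154)); print(a,b,tri(s,a,q,b))
for n,u,v,z in [('ramekins',277,161,.037),('therm dial',334.5,290,.01),('tip',326,228,.005),('pen',224,220,.01),('pen',223,278,.01),('r2',159,159,.03)]: print(n,ray(s,u,v,z).round(3))
p=tri(s,a,q,b)
for z in (.155,.16,.165): print(z,ray(s,a[0],a[1],z).round(4))
# large pile lid skirts: where widest edges
E
```

```text
small None [ 0.4216 -0.3144  0.06  ] []
medium [(np.float32(331.0), np.float32(176.5), np.float32(19.6), 19.9)] [ 0.5973 -0.1869  0.064 ] [array([ 0.6001, -0.1872])]
large None [0.5987 0.0542 0.068 ] []
widest [(np.float32(282.1), np.float32(260.9), np.float32(29.3), 30.5), (np.float32(277.3), np.float32(263.0), np.float32(30.9), 30.5)] [ 0.4233 -0.0798  0.072 ] [array([ 0.4245, -0.0806]), array([ 0.4204, -0.0708])]
(np.float64(172.0), np.float64(246.5), np.int32(13), np.int32(12), np.int32(129)) (np.float64(231.0), np.float64(152.5), np.int32(9), np.int32(10), np.int32(72)) [0.45184871 0.12969505 0.12971348]
ramekins [ 0.642 -0.074  0.037]
therm dial [ 0.362 -0.194  0.01 ]
tip [ 0.497 -0.181  0.005]
pen [0.517 0.044 0.01 ]
pen [0.391 0.046 0.01 ]
r2 [0.651 0.184 0.03 ]
0.155 [0.4518 0.124  0.155 ]
0.16 [0.4515 0.1228 0.16  ]
0.165 [0.4511 0.1217 0.165 ]
```

>>> servo_tool(commands=[1, 0.9, 0, 0, 0, -0.55, 0, 2.1, 1.9, 0, 0, 0, -1.1, 0, 3.2, 2.9, 0, 0, 0, -1.65, 0, 4.3, 3.9, 0, 0, 0, -2.2, 0, 5.4, 4.9, 0, 0, 0, -2.73, 0], squeeze=15)

```text
time: 0.82
ee_pos: [0.3601, 0.3165, 0.2306]
tcp_rot: [-3.141, -0.007, -0.0]
ft_force: [1.2, -0.6, 0.8]
finger_gap: 0.0473
finger_force: 0.0
```

```bash
cat >> h.py <<'E'
from scipy.optimize import least_squares
def ridge(s,k):
    z,d=H[k]; u,v=G[k]; g=cv2.GaussianBlur(cv2.cvtColor(s['img'],cv2.COLOR_RGB2GRAY).astype(np.float32),(0,0),.6)
    rad=(d/2-.001)*s['fx']/(.945-z)
    for it in range(2):
        t=np.linspace(0,2*np.pi,120,endpoint=False); q=np.arange(rad-4,rad+4,.2)
        U=(u+np.outer(np.cos(t),q)).astype(np.float32); V=(v+np.outer(np.sin(t),q)).astype(np.float32)
        I=cv2.remap(g,U,V,cv2.INTER_CUBIC); e=2*I[:,10:-10]-I[:,:-20]-I[:,20:]; j=e.argmax(1)+10
        P=np.c_[U[range(120),j],V[range(120),j]]
        f=least_squares(lambda p:np.hypot(P[:,0]-p[0],P[:,1]-p[1])-p[2],[u,v,rad],loss='soft_l1',f_scale=.4)
        u,v=f.x[:2]
    return u,v,f.x[2],rad
def st():
    o=r.get_obs(); print('t',round(o['time'],2),'p',o['ee_pos'].round(4),'q',o['qpos'].round(2),'R',R.from_rotvec(o['tcp_rot']).as_matrix().round(3).tolist(),'F',o['ft_force'].round(1),'gap',round(o['finger_gap'],4))
E
python3 - <<'E'
from h import *
st(); print(goto([.452,.1295,.22]).round(2))
s=snap('top')
for k in H:
    c=ridge(s,k); print(k,np.round(c,1),ray(s,c[0],c[1],H[k][0]).round(4))
E
```

```text
t 0.82 p [0.3601 0.3165 0.2306] q [ 1.06  0.13 -0.34  0.   -1.1   0.51] R [[1.0, 0.004, 0.0], [0.004, -1.0, 0.0], [0.0, -0.0, -1.0]] F [ 1.2 -0.6  0.8] gap 0.0473
[2.28 4.68 0.27]
small [395.4 260.1  14.7  14.9] [ 0.4228 -0.3154  0.06  ]
medium [331.2 177.   18.4  19.4] [ 0.599  -0.1876  0.064 ]
large [215.  177.6  23.4  24.4] [0.5998 0.0565 0.068 ]
widest [281.6 260.9  29.8  30. ] [ 0.4245 -0.0796  0.072 ]
```

Mouths: small (.422,-.315), medium (.599,-.187), large (.599,.055), widest (.424,-.080). The rim sizes agree with those given.

>>> servo_tool(commands=[0.6, 1.1, 0, 0, 0, 0, 0.1, 1.2, 2.3, 0, 0, 0, 0, 0.1, 1.8, 3.5, 0, 0, 0, 0, 0.1, 2.28, 4.6, 0, 0, 0, 0, 0.1, 2.28, 4.6, 0, 0, 0, 0, 0.1])

```text
time: 1.5
ee_pos: [0.4516, 0.132, 0.2304]
tcp_rot: [3.141, -0.006, -0.001]
ft_force: [0.3, -0.1, -0.4]
finger_gap: 0.0477
finger_force: 0.0
```

```bash
python3 - <<'E'
from h import *
q=snap('side','s2.png'); st(); print(goto([.452,.1295,.131]).round(2))
E
```

```text
t 1.55 p [0.4513 0.1333 0.2304] q [ 0.63  0.12 -0.35 -0.   -1.1   0.94] R [[1.0, -0.002, -0.0], [-0.002, -1.0, -0.0], [-0.0, 0.0, -1.0]] F [ 0.2 -0.2 -0.5] gap 0.0478
[0.02 0.09 2.48]
```

View pics/s2.png

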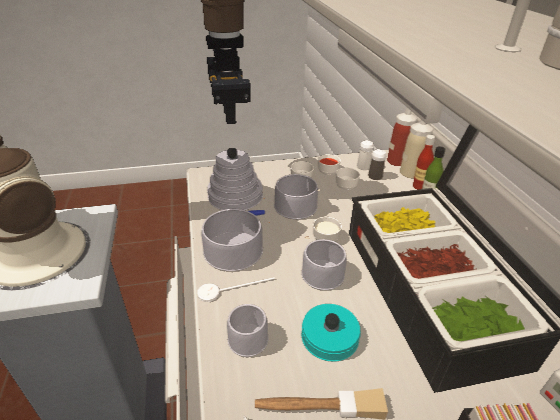

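The gripper hangs above the pile, and its fingers line up with the knob at (232,152). I descend.

>>> servo_tool(commands=[0.02, 0.1, 1, 0, 0, 0, 0.1, 0.02, 0.1, 1.8, 0, 0, 0, 0.1, 0.02, 0.1, 2.3, 0, 0, 0, 0.1, 0.02, 0.1, 2.48, 0, 0, 0, 0.1, 0.02, 0.1, 2.48, 0, 0, 0, 0.1])

```text
time: 2.17
ee_pos: [0.4519, 0.1312, 0.1314]
tcp_rot: [3.141, 0.004, -0.0]
ft_force: [0.6, 0.6, -0.2]
finger_gap: 0.0476
finger_force: 0.0
```

>>> servo_tool(commands=[0, 0, 0, 0, 0, 0, -0.4, 0, 0, 0, 0, 0, 0, -0.7, 0, 0, 0, 0, 0, 0, -1, 0, 0, 0, 0, 0, 0, -1, 0, 0, 0, 0, 0, 0, -1], squeeze=20)

```text
time: 2.8
ee_pos: [0.4521, 0.1305, 0.1318]
tcp_rot: [-3.141, -0.002, -0.001]
ft_force: [-1.3, 0.5, 3.5]
finger_gap: 0.0231
finger_force: 20.0
```

>>> servo_tool(commands=[0, 0, -0.2, 0, 0, 0, -1, 0, 0, -0.5, 0, 0, 0, -1, 0, 0, -1, 0, 0, 0, -1, 0, 0, -1.6, 0, 0, 0, -1, 0, 0, -1.7, 0, 0, 0, -1])

```text
time: 3.42
ee_pos: [0.4529, 0.1311, 0.2014]
tcp_rot: [-3.139, -0.002, -0.006]
ft_force: [-0.9, 0.2, -1.6]
finger_gap: 0.0231
finger_force: 20.0
```

```bash
python3 - <<'E'
from h import *
q=snap('side','s3.png'); st(); print(goto([.4225,-.315,.20]).round(2))
E
```

```text
t 3.48 p [0.4524 0.1308 0.2007] q [ 0.63  0.15 -0.4  -0.   -1.02  0.94] R [[1.0, 0.001, 0.002], [0.001, -1.0, 0.002], [0.002, -0.002, -1.0]] F [0.2 0.1 0.2] gap 0.0233
[-0.76 11.14 -0.  ]
```

View pics/s3.png

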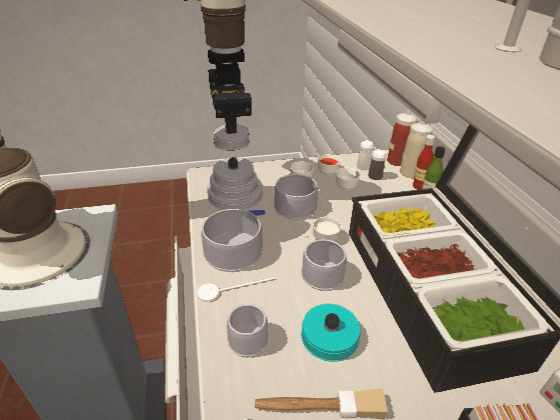

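The small lid hangs level at (231,136), and the medium knob is now visible at (232,162).

>>> servo_tool(commands=[-0.1, 0.7, 0, 0, 0, 0, -1, -0.2, 1.9, 0, 0, 0, 0, -1, -0.3, 3.1, 0, 0, 0, 0, -1, -0.4, 4.4, 0, 0, 0, 0, -1, -0.5, 5.7, 0, 0, 0, 0, -1])

```text
time: 4.1
ee_pos: [0.4313, -0.099, 0.1986]
tcp_rot: [-3.142, -0.003, 0.002]
ft_force: [1.3, 0.5, 0.2]
finger_gap: 0.0234
finger_force: 20.0
```

>>> servo_tool(commands=[0, 1.3, 0, 0, 0, 0, -1, -0.1, 2.6, 0, 0, 0, 0, -1, -0.2, 3.8, 0, 0, 0, 0, -1, -0.25, 4.9, 0, 0, 0, 0, -1, -0.26, 5.4, 0, 0, 0, 0, -1])

```text
time: 4.72
ee_pos: [0.4211, -0.3153, 0.1979]
tcp_rot: [-3.141, 0.002, 0.004]
ft_force: [-0.5, -0.0, -0.6]
finger_gap: 0.0232
finger_force: 20.0
```

```bash
python3 - <<'E'
from h import *
s=snap('top'); q=snap('side'); st(); print(goto([.4225,-.315,.20]).round(2))
a=knobpx(s,(173,246),22); b=knobpx(q,(232,162)); print(a,b,tri(s,a,q,b),ray(s,a[0],a[1],.101))
E
```

```text
t 4.83 p [ 0.4213 -0.315   0.1978] q [-0.33  0.25 -0.28 -0.   -1.05  1.9 ] R [[1.0, -0.002, -0.002], [-0.002, -1.0, 0.001], [-0.002, -0.001, -1.0]] F [ 0.   0.8 -1.5] gap 0.0235
[ 0.03 -0.   -0.05]
(np.float64(174.0), np.float64(246.5), np.int32(11), np.int32(12), np.int32(103)) (np.float64(231.5), np.float64(170.0), np.int32(36), np.int32(19), np.int32(437)) [0.45315467 0.13799258 0.07499873] [0.45514291 0.13213756 0.101     ]
```

>>> servo_tool(commands=[0.03, 0, 0.5, 0, 0, 0, -1, 0.03, 0, 1.1, 0, 0, 0, -1, 0.03, 0, 1.7, 0, 0, 0, -1, 0.03, 0, 2.15, 0, 0, 0, -1, 0.03, 0, 2.2, 0, 0, 0, -1])

```text
time: 5.45
ee_pos: [0.4221, -0.3123, 0.1097]
tcp_rot: [-3.14, -0.003, 0.006]
ft_force: [-0.6, -0.2, -0.4]
finger_gap: 0.0234
finger_force: 20.0
```

```bash
python3 - <<'E'
from h import *
q=snap('side'); st()
c=q['img'][240:380,170:330,::-1]; cv2.imwrite('pics/s4.png',cv2.resize(c,None,fx=4,fy=4,interpolation=cv2.INTER_CUBIC))
for k in(.41,.4225,.435): print(proj(q,[k,-.315,.0715]))
E
```

```text
t 5.5 p [ 0.4228 -0.3127  0.1105] q [-0.33  0.34 -0.4  -0.   -0.84  1.9 ] R [[1.0, 0.002, -0.002], [0.002, -1.0, 0.001], [-0.002, -0.001, -1.0]] F [-0.4 -0.1 -1.3] gap 0.0234
(np.float64(240.0131117655007), np.float64(314.06056092797996))
(np.float64(247.46804417998325), np.float64(312.87912020094404))
(np.float64(254.87620810167152), np.float64(311.705091238235))
```

View pics/s4.png

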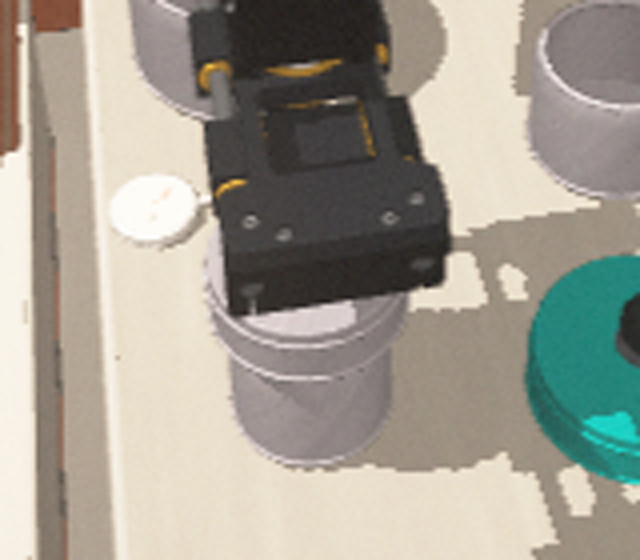

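The lid (crop x 208–408) sits centred over the canister (232–392) and is level. I lower it the rest of the way.

>>> servo_tool(commands=[0, 0.05, 0.2, 0, 0, 0, -1, 0, 0.05, 0.45, 0, 0, 0, -1, 0, 0.05, 0.7, 0, 0, 0, -1, 0, 0.05, 0.85, 0, 0, 0, -1, 0, 0.05, 0.85, 0, 0, 0, -1])

```text
time: 6.12
ee_pos: [0.4229, -0.3155, 0.0767]
tcp_rot: [-3.141, -0.002, 0.002]
ft_force: [-0.2, 0.3, 0.4]
finger_gap: 0.0234
finger_force: 20.0
```

>>> servo_tool(commands=[0, 0, 0.04, 0, 0, 0, -1, 0, 0, 0.04, 0, 0, 0, -0.3, 0, 0, 0.04, 0, 0, 0, 0.1, 0, 0, 0.04, 0, 0, 0, 0.1, 0, 0, 0.04, 0, 0, 0, 0.1])

```text
time: 6.75
ee_pos: [0.4234, -0.3156, 0.0759]
tcp_rot: [3.141, 0.002, 0.0]
ft_force: [-0.5, -0.4, 0.8]
finger_gap: 0.0462
finger_force: 0.0
```

>>> servo_tool(commands=[0, 0, -0.4, 0, 0, 0, 0.1, 0, 0, -1.3, 0, 0, 0, 0.1, 0, 0, -2.5, 0, 0, 0, 0.1, 0, -0.6, -3, 0, 0, 0, 0.1, 0.1, -1.9, -3, 0, 0, 0, 0.1])

```text
time: 7.38
ee_pos: [0.4284, -0.24, 0.1978]
tcp_rot: [3.14, -0.003, 0.008]
ft_force: [1.1, 0.6, -0.5]
finger_gap: 0.0478
finger_force: 0.0
```

```bash
python3 - <<'E'
from h import *
s=snap('top'); q=snap('side'); st(); print(goto([.455,.132,.18]).round(2))
a=knobpx(s,(396,261)); b=knobpx(q,(248,312)); print(a,b,tri(s,a,q,b),ray(s,a[0],a[1],.074))
E
```

```text
t 7.47 p [ 0.4271 -0.2367  0.1965] q [-0.17  0.18 -0.37 -0.   -1.02  1.75] R [[1.0, 0.005, 0.001], [0.005, -1.0, 0.001], [0.001, -0.001, -1.0]] F [-0.1 -0.7 -0.1] gap 0.0481
[ 0.74 -9.21  0.42]Traceback (most recent call last):
  File "<stdin>", line 3, in <module>
  File "h.py", line 29, in knobpx
    i=1+st[1:,4].argmax(); x,y,w,h,a=st[i]; return u-R+x+w/2-.5, v-R+y+h/2-.5, w,h,a
        ~~~~~~~~~~~~~~~^^
ValueError: attempt to get argmax of an empty sequence
```

>>> servo_tool(commands=[0.1, -1.2, 0, 0, 0, 0, 0.1, 0.2, -2.5, 0, 0, 0, 0, 0.1, 0.4, -3.8, 0, 0, 0, 0, 0.1, 0.5, -5.1, 0, 0, 0, 0, 0.1, 0.6, -6.4, 0, 0, 0, 0, 0.1])

```text
time: 8.1
ee_pos: [0.4509, 0.0178, 0.1959]
tcp_rot: [3.142, 0.002, 0.001]
ft_force: [0.1, -0.8, -0.0]
finger_gap: 0.048
finger_force: 0.0
```

>>> servo_tool(commands=[0.05, -1.2, 0, 0, 0, 0, 0.1, 0.1, -2.2, 0, 0, 0, 0, 0.1, 0.14, -2.7, 0, 0, 0, 0, 0.1, 0.14, -2.8, 0, 0, 0, 0, 0.1, 0.14, -2.8, 0, 0, 0, 0, 0.1])

```text
time: 8.72
ee_pos: [0.4561, 0.1277, 0.1955]
tcp_rot: [3.141, 0.001, -0.001]
ft_force: [0.3, -0.9, -0.3]
finger_gap: 0.0477
finger_force: 0.0
```

```bash
python3 - <<'E'
from h import *
s=snap('top'); q=snap('side'); st(); print(goto([.455,.132,.1015]).round(2))
c=np.vstack([s['img'][225:300,350:450],q['img'][280:360,200:300]]); cv2.imwrite('pics/c5.png',cv2.resize(c[:,:,::-1],None,fx=3.6,fy=3.6))
a=knobpx(s,(397,261),12); b=knobpx(q,(248,312)); print(a,b,tri(s,a,q,b),ray(s,a[0],a[1],.074))
E
```

```text
t 8.82 p [0.4562 0.1274 0.1957] q [ 0.62  0.16 -0.4   0.   -1.01  0.95] R [[1.0, -0.0, -0.0], [-0.0, -1.0, -0.0], [-0.0, 0.0, -1.0]] F [-0.1  0.   0.4] gap 0.048
[-0.03 -0.12  2.35]Traceback (most recent call last):
  File "<stdin>", line 4, in <module>
  File "h.py", line 29, in knobpx
    i=1+st[1:,4].argmax(); x,y,w,h,a=st[i]; return u-R+x+w/2-.5, v-R+y+h/2-.5, w,h,a
        ~~~~~~~~~~~~~~~^^
ValueError: attempt to get argmax of an empty sequence
```

View pics/c5.png

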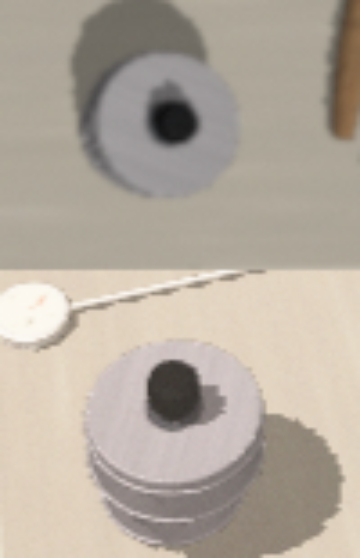

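The small lid sits level and fully down on its canister: the knob is at top (398,259) and side (248,312). Now the medium lid.

>>> servo_tool(commands=[-0.03, -0.12, 0.9, 0, 0, 0, 0.1, -0.03, -0.12, 1.6, 0, 0, 0, 0.1, -0.03, -0.12, 2.1, 0, 0, 0, 0.1, -0.03, -0.12, 2.34, 0, 0, 0, 0.1, -0.03, -0.12, 2.34, 0, 0, 0, 0.1])

```text
time: 9.45
ee_pos: [0.4551, 0.1327, 0.102]
tcp_rot: [3.141, 0.001, -0.001]
ft_force: [0.2, -0.1, 0.3]
finger_gap: 0.0476
finger_force: 0.0
```

>>> servo_tool(commands=[0, 0, 0, 0, 0, 0, -0.4, 0, 0, 0, 0, 0, 0, -0.7, 0, 0, 0, 0, 0, 0, -1, 0, 0, 0, 0, 0, 0, -1, 0, 0, 0, 0, 0, 0, -1])

```text
time: 10.07
ee_pos: [0.4553, 0.1335, 0.1026]
tcp_rot: [-3.141, -0.003, -0.001]
ft_force: [-0.7, 0.3, 4.1]
finger_gap: 0.0229
finger_force: 20.0
```

>>> servo_tool(commands=[0, 0, -0.2, 0, 0, 0, -1, 0, 0, -0.6, 0, 0, 0, -1, 0, 0, -1.3, 0, 0, 0, -1, 0, 0, -2, 0, 0, 0, -1, 0, 0, -2.1, 0, 0, 0, -1])

```text
time: 10.7
ee_pos: [0.4559, 0.1339, 0.188]
tcp_rot: [-3.139, -0.002, -0.006]
ft_force: [0.3, 0.3, -1.8]
finger_gap: 0.0237
finger_force: 20.0
```

```bash
python3 - <<'E'
from h import *
st(); print(goto([.599,-.187,.185]).round(2))
E
```

```text
t 10.7 p [0.4559 0.1339 0.188 ] q [ 0.63  0.17 -0.41  0.   -0.99  0.94] R [[1.0, 0.001, 0.004], [0.001, -1.0, 0.002], [0.004, -0.002, -1.0]] F [ 0.3  0.3 -1.8] gap 0.0237
[3.56 8.03 0.07]
```

>>> servo_tool(commands=[0.4, 0.9, 0, 0, 0, 0, -1, 0.9, 2, 0, 0, 0, 0, -1, 1.4, 3.2, 0, 0, 0, 0, -1, 1.9, 4.3, 0, 0, 0, 0, -1, 2.4, 5.4, 0, 0, 0, 0, -1])

```text
time: 11.32
ee_pos: [0.5511, -0.0841, 0.1847]
tcp_rot: [-3.141, -0.002, 0.004]
ft_force: [0.7, 0.5, -0.1]
finger_gap: 0.0236
finger_force: 20.0
```

>>> servo_tool(commands=[0.5, 1.1, 0, 0, 0, 0, -1, 0.9, 2.1, 0, 0, 0, 0, -1, 1.15, 2.6, 0, 0, 0, 0, -1, 1.15, 2.63, 0, 0, 0, 0, -1, 1.15, 2.63, 0, 0, 0, 0, -1])

```text
time: 11.95
ee_pos: [0.5967, -0.1873, 0.185]
tcp_rot: [-3.141, -0.002, 0.004]
ft_force: [0.4, 0.4, -0.8]
finger_gap: 0.0236
finger_force: 20.0
```

```bash
python3 - <<'E'
from h import *
s=snap('top'); st(); print(goto([.599,-.187,.0796]).round(2))
a=knobpx(s,(174,246),12); print(a,ray(s,a[0],a[1],.071))
E
```

```text
t 12.0 p [ 0.5969 -0.187   0.1854] q [-0.05  0.42 -0.05 -0.   -1.1   1.62] R [[1.0, 0.002, -0.002], [0.002, -1.0, 0.0], [-0.002, -0.0, -1.0]] F [ 0.6  0.1 -0.9] gap 0.0231
[0.06 0.   2.65]
(np.float64(172.5), np.float64(246.5), np.int32(4), np.int32(8), np.int32(20)) [0.45708654 0.1417554  0.071     ]
```

>>> servo_tool(commands=[0.05, 0, 0.5, 0, 0, 0, -1, 0.05, 0, 1, 0, 0, 0, -1, 0.05, 0, 1.4, 0, 0, 0, -1, 0.05, 0, 1.7, 0, 0, 0, -1, 0.05, 0, 1.7, 0, 0, 0, -1])

```text
time: 12.62
ee_pos: [0.599, -0.1874, 0.1172]
tcp_rot: [-3.141, -0.003, 0.003]
ft_force: [0.3, 0.4, -0.4]
finger_gap: 0.0235
finger_force: 20.0
```

```bash
python3 - <<'E'
from h import *
s=snap('top'); q=snap('side'); st(); print(goto([.599,-.187,.0796]).round(2))
c=np.hstack([s['img'][195:295,120:230],q['img'][200:300,270:380]]); cv2.imwrite('pics/c6.png',cv2.resize(c[:,:,::-1],None,fx=3.6,fy=3.6,interpolation=cv2.INTER_CUBIC))
print(s['img'][246,165:190].max(1))
E
```

```text
t 12.72 p [ 0.6    -0.1878  0.1187] q [-0.05  0.48 -0.13  0.   -0.95  1.62] R [[1.0, 0.002, 0.001], [0.002, -1.0, -0.0], [0.001, 0.0, -1.0]] F [-0.1  0.1 -0.1] gap 0.023
[-0.03 -0.02  0.98]
[147 148 147 144 132  99  54  29  28  29  29  31  27  27  25  39  69  92
 101 106 105 104 105  96  87]
```

View pics/c6.png

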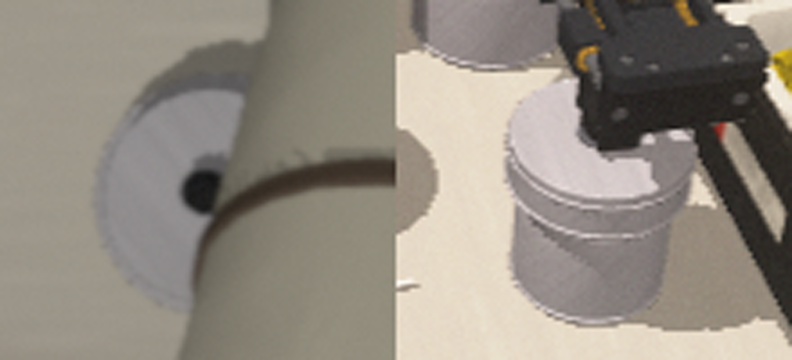

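The lid (crop x 508–692) hangs level above the medium canister (515–667). I check the centring against the projected axis.

```bash
python3 - <<'E'
from h import *
q=snap('side')
for z in(.0,.02,.05,.064,.076): u,v=proj(q,[.599,-.187,z]); print(z,(u-270)*3.6+396,(v-200)*3.6)
g=cv2.cvtColor(q['img'],cv2.COLOR_RGB2GRAY)
b=q['img'].astype(int)
for v in (270,275,278,281): # body widths by colour
    d=(b[v,:,0]-b[v,:,2])
    row=np.where((d<12))[0]; row=row[(row>290)&(row<360)]; print(v,row.min(),row.max())
E
```

```text
0.0 587.2479208971238 265.05680722457913
0.02 590.0168485215277 240.38877884504072
0.05 594.3207181571536 202.04614490338682
0.064 596.3938821897726 183.57658696284946
0.076 598.2050008711102 167.44155813934702
270 304 344
275 303 343
278 305 342
281 307 342
```

Predicted body and lid centres are 591 and 598, and the measured ones are 591 and 600. It is centred within about 1 mm, so I lower it.

>>> servo_tool(commands=[-0.03, 0, 0.25, 0, 0, 0, -1, -0.03, 0, 0.5, 0, 0, 0, -1, -0.03, 0, 0.75, 0, 0, 0, -1, -0.03, 0, 0.93, 0, 0, 0, -1, -0.03, 0, 0.93, 0, 0, 0, -1])

```text
time: 13.4
ee_pos: [0.5983, -0.1877, 0.0804]
tcp_rot: [3.142, 0.002, -0.001]
ft_force: [-0.5, 0.0, -1.4]
finger_gap: 0.0237
finger_force: 20.0
```

>>> servo_tool(commands=[0, 0, 0.03, 0, 0, 0, -1, 0, 0, 0.03, 0, 0, 0, -0.3, 0, 0, 0.03, 0, 0, 0, 0.1, 0, 0, 0.03, 0, 0, 0, 0.1, 0, 0, 0.03, 0, 0, 0, 0.1])

```text
time: 14.02
ee_pos: [0.5984, -0.1877, 0.0799]
tcp_rot: [3.142, 0.002, 0.0]
ft_force: [0.4, 0.2, 0.6]
finger_gap: 0.0464
finger_force: 0.0
```

>>> servo_tool(commands=[0, 0, -0.4, 0, 0, 0, 0.1, 0, 0, -1.3, 0, 0, 0, 0.1, 0, 0, -2.3, 0, 0, 0, 0.1, -0.3, -0.6, -2.4, 0, 0, 0, 0.1, -0.8, -1.8, -2.4, 0, 0, 0, 0.1])

```text
time: 14.65
ee_pos: [0.567, -0.116, 0.1778]
tcp_rot: [3.141, -0.002, 0.006]
ft_force: [0.4, 1.2, -0.5]
finger_gap: 0.0478
finger_force: 0.0
```

```bash
python3 - <<'E'
from h import *
s=snap('top'); st()
a=knobpx(s,(176,247),14); p=ray(s,a[0],a[1],.071); print(a,p,goto([p[0],p[1],.15]).round(2))
E
```

```text
t 14.7 p [ 0.5636 -0.1113  0.1774] q [ 0.09  0.34 -0.2  -0.   -1.03  1.49] R [[1.0, 0.003, 0.001], [0.003, -1.0, 0.002], [0.001, -0.002, -1.0]] F [-5.2  2.8 -2. ] gap 0.0477Traceback (most recent call last):
  File "<stdin>", line 3, in <module>
  File "h.py", line 29, in knobpx
    i=1+st[1:,4].argmax(); x,y,w,h,a=st[i]; return u-R+x+w/2-.5, v-R+y+h/2-.5, w,h,a
        ~~~~~~~~~~~~~~~^^
ValueError: attempt to get argmax of an empty sequence
```

```bash
python3 - <<'E'
from h import *
q=snap('side'); e=proj(q,[.454,.133,.071]); print(e)
u,v=map(int,e); g=q['img'][v-14:v+14,u-16:u+16].max(2); m=(g<75).astype(np.uint8)
n,l,t,c=cv2.connectedComponentsWithStats(m); print([(x+u-16,y+v-14,w,h,a) for x,y,w,h,a in t[1:] if a>20])
for x,y,w,h,a in t[1:]:
    if a>20: print(ray(q,u-16+x+w/2-.5,v-14+y+h/2-.5,.071).round(4))
E
```

```text
(np.float64(233.57869208295475), np.float64(172.16634248934196))
[(np.int32(229), np.int32(168), np.int32(9), np.int32(11), np.int32(82))]
[0.4521 0.1293 0.071 ]
```

>>> servo_tool(commands=[-0.9, -0.9, 0, 0, 0, 0, 0.1, -2, -1.5, 0, 0, 0, 0, 0.1, -2.9, -2, 0, 0, 0, 0, 0.1, -3.2, -2.2, 0, 0, 0, 0, 0.1, -3.2, -2.2, 0, 0, 0, 0, 0.1])

```text
time: 15.38
ee_pos: [0.4387, -0.0277, 0.1769]
tcp_rot: [-3.141, -0.004, -0.004]
ft_force: [-0.2, -0.4, 0.6]
finger_gap: 0.0477
finger_force: 0.0
```

```bash
python3 - <<'E'
from h import *
s=snap('top','t7.png'); st()
try:
    a=knobpx(s,(176,247),14); p=ray(s,a[0],a[1],.071); print(a,p,goto([p[0],p[1],.15]).round(2))
except Exception as e: print(e)
E
```

```text
t 15.43 p [ 0.4394 -0.0279  0.1767] q [ 0.31  0.12 -0.5   0.   -0.94  1.26] R [[1.0, 0.002, 0.002], [0.002, -1.0, 0.0], [0.002, -0.0, -1.0]] F [1.5 0.8 0.3] gap 0.0478
attempt to get argmax of an empty sequence
```

>>> servo_tool(commands=[0.1, -1.2, 0, 0, 0, 0, 0.1, 0.2, -2.4, 0, 0, 0, 0, 0.1, 0.33, -3.4, 0.2, 0, 0, 0, 0.1, 0.35, -4, 0.5, 0, 0, 0, 0.1, 0.35, -4, 0.7, 0, 0, 0, 0.1])

```text
time: 16.05
ee_pos: [0.4534, 0.1333, 0.147]
tcp_rot: [3.141, 0.004, -0.0]
ft_force: [-0.9, -0.5, -1.0]
finger_gap: 0.0476
finger_force: 0.0
```

```bash
python3 - <<'E'
from h import *
q=snap('side'); st(); print(goto([.4535,.1325,.072]).round(2))
q=q['img']; c=np.hstack([q[100:230,190:300],q[200:330,270:380]]); cv2.imwrite('pics/c8.png',cv2.resize(c[:,:,::-1],None,fx=3.6,fy=3.6,interpolation=cv2.INTER_CUBIC))
E
```

```text
t 16.1 p [0.4522 0.132  0.146 ] q [ 0.63  0.21 -0.48 -0.   -0.88  0.94] R [[1.0, 0.001, -0.002], [0.001, -1.0, -0.002], [-0.002, 0.002, -1.0]] F [ 0.3 -0.7 -0.5] gap 0.0479
[ 0.04 -0.01  1.85]
```

View pics/c8.png

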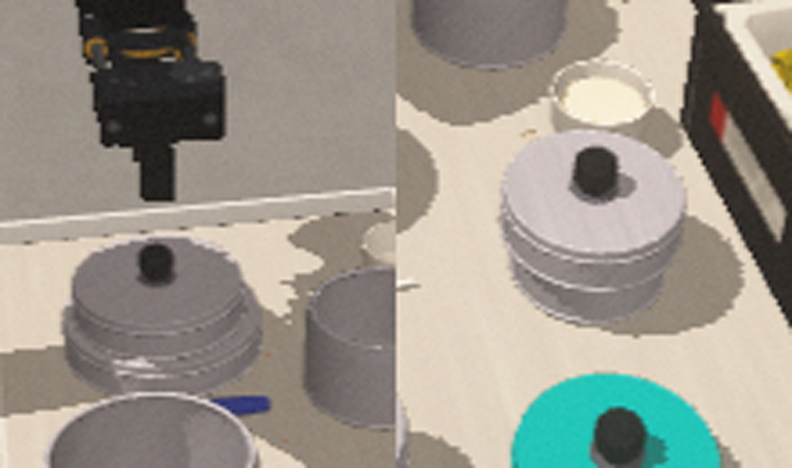

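The medium lid is seated level. The gripper is aligned over the large knob at side (233,173).

>>> servo_tool(commands=[0.03, 0, 0.7, 0, 0, 0, 0.1, 0.03, 0, 1.3, 0, 0, 0, 0.1, 0.03, 0, 1.7, 0, 0, 0, 0.1, 0.03, 0, 1.84, 0, 0, 0, 0.1, 0.03, 0, 1.84, 0, 0, 0, 0.1])

```text
time: 16.73
ee_pos: [0.4535, 0.1315, 0.0742]
tcp_rot: [3.141, 0.001, -0.0]
ft_force: [-0.5, -0.3, 0.5]
finger_gap: 0.0477
finger_force: 0.0
```

>>> servo_tool(commands=[0, 0, 0, 0, 0, 0, -0.4, 0, 0, 0, 0, 0, 0, -0.7, 0, 0, 0, 0, 0, 0, -1, 0, 0, 0, 0, 0, 0, -1, 0, 0, 0, 0, 0, 0, -1])

```text
time: 17.35
ee_pos: [0.4534, 0.1324, 0.0746]
tcp_rot: [-3.141, -0.003, -0.002]
ft_force: [-0.9, 1.2, 3.1]
finger_gap: 0.0238
finger_force: 20.0
```

>>> servo_tool(commands=[0, 0, -0.2, 0, 0, 0, -1, 0, 0, -0.6, 0, 0, 0, -1, 0, 0, -1.3, 0, 0, 0, -1, 0, 0, -2.1, 0, 0, 0, -1, 0, 0, -2.8, 0, 0, 0, -1])

```text
time: 17.98
ee_pos: [0.4526, 0.1318, 0.1872]
tcp_rot: [3.141, 0.002, -0.001]
ft_force: [-0.2, 0.4, -1.2]
finger_gap: 0.0233
finger_force: 20.0
```

```bash
python3 - <<'E'
from h import *
st(); print(goto([.5993,.0555,.185]).round(2))
E
```

```text
t 17.98 p [0.4526 0.1318 0.1872] q [ 0.63  0.16 -0.42 -0.   -0.99  0.94] R [[1.0, 0.001, -0.001], [0.001, -1.0, -0.0], [-0.001, 0.0, -1.0]] F [-0.2  0.4 -1.2] gap 0.0233
[3.66 1.91 0.05]
```

>>> servo_tool(commands=[0.8, 0.4, 0, 0, 0, 0, -1, 1.9, 1, 0, 0, 0, 0, -1, 2.9, 1.5, 0, 0, 0, 0, -1, 3.6, 1.88, 0.3, 0, 0, 0, -1, 3.66, 1.91, 0.7, 0, 0, 0, -1])

```text
time: 18.6
ee_pos: [0.6007, 0.0547, 0.1571]
tcp_rot: [3.141, -0.002, -0.001]
ft_force: [0.0, 0.4, -1.6]
finger_gap: 0.0234
finger_force: 20.0
```

>>> servo_tool(commands=[0, 0, 0.4, 0, 0, 0, -1, 0, 0, 0.75, 0, 0, 0, -1, 0, 0, 0.9, 0, 0, 0, -1, 0, 0, 0.9, 0, 0, 0, -1])

```text
time: 19.1
ee_pos: [0.5992, 0.0562, 0.122]
tcp_rot: [3.141, 0.003, -0.001]
ft_force: [0.7, 0.8, -1.4]
finger_gap: 0.023
finger_force: 20.0
```

```bash
python3 - <<'E'
from h import *
s=snap('top'); q=snap('side'); st(); print(goto([.5993,.0555,.0856]).round(2))
c=np.hstack([s['img'][195:305,120:230],q['img'][130:240,250:360]]); cv2.imwrite('pics/c9.png',cv2.resize(c[:,:,::-1],None,fx=3.6,fy=3.6,interpolation=cv2.INTER_CUBIC))
for z in(.0,.02,.034,.05,.068,.081): u,v=proj(q,[.5993,.0555,z]); print(z,round((u-250)*3.6+396),round((v-130)*3.6))
E
```

```text
t 19.2 p [0.5999 0.0562 0.1229] q [ 0.36  0.44 -0.19  0.   -0.93  1.21] R [[1.0, 0.002, 0.001], [0.002, -1.0, 0.0], [0.001, -0.0, -1.0]] F [ 1.3  0.4 -1.4] gap 0.023
[-0.02  0.02  0.93]
0.0 559 274
0.02 561 251
0.034 561 234
0.05 562 215
0.068 563 193
0.081 564 177
```

View pics/c9.png

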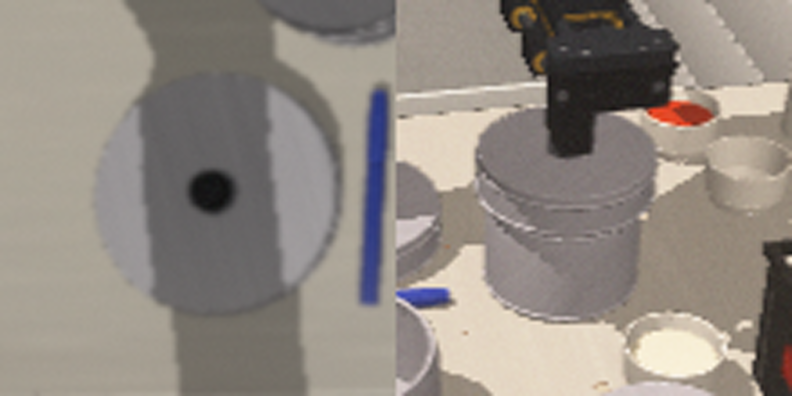

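The large lid (478–652) is centred on its canister (484–638), as predicted. The widest lid's knob shows clearly at top (179,248).

>>> servo_tool(commands=[-0.02, 0, 0.25, 0, 0, 0, -1, -0.02, 0, 0.5, 0, 0, 0, -1, -0.02, 0, 0.7, 0, 0, 0, -1, -0.02, 0, 0.89, 0, 0, 0, -1, -0.02, 0, 0.89, 0, 0, 0, -1])

```text
time: 19.82
ee_pos: [0.5988, 0.0558, 0.0861]
tcp_rot: [3.141, 0.002, -0.001]
ft_force: [-0.3, -0.1, -1.0]
finger_gap: 0.0229
finger_force: 20.0
```

>>> servo_tool(commands=[0, 0, 0.03, 0, 0, 0, -1, 0, 0, 0.03, 0, 0, 0, -0.3, 0, 0, 0.03, 0, 0, 0, 0.1, 0, 0, 0.03, 0, 0, 0, 0.1, 0, 0, 0.03, 0, 0, 0, 0.1])

```text
time: 20.45
ee_pos: [0.5988, 0.0559, 0.0854]
tcp_rot: [-3.142, -0.002, -0.0]
ft_force: [-0.1, -0.1, -0.6]
finger_gap: 0.046
finger_force: 0.0
```

>>> servo_tool(commands=[0, 0, -0.4, 0, 0, 0, 0.1, 0, 0, -1.2, 0, 0, 0, 0.1, -0.5, -0.3, -1.8, 0, 0, 0, 0.1, -1.6, -0.8, -1.8, 0, 0, 0, 0.1, -2.3, -1.2, -1.8, 0, 0, 0, 0.1])

```text
time: 21.08
ee_pos: [0.5056, 0.1042, 0.159]
tcp_rot: [-3.141, -0.002, -0.003]
ft_force: [-0.8, 1.6, -0.3]
finger_gap: 0.0479
finger_force: 0.0
```

```bash
python3 - <<'E'
from h import *
q=snap('side'); s=snap('top'); st()
e=proj(q,[.452,.127,.041]); u,v=map(int,e); g=q['img'][v-14:v+14,u-16:u+16].max(2); m=(g<75).astype(np.uint8)
n,l,t,c=cv2.connectedComponentsWithStats(m)
for x,y,w,h,a in t[1:]:
    if a>20: print(w,h,a,ray(q,u-16+x+w/2-.5,v-14+y+h/2-.5,.041).round(4))
p=ray(s,178.9,247.8,.041); print(p,goto([p[0],p[1],.12]).round(2))
for k,uv in dict(large=(218,178)).items():
    z=H[k][0]+.014; P=proj(q,[.5993,.0555,z]); print(P)
E
```

```text
t 21.18 p [0.5047 0.1046 0.159 ] q [ 0.52  0.27 -0.36 -0.   -0.94  1.06] R [[1.0, 0.004, 0.001], [0.004, -1.0, 0.001], [0.001, -0.001, -1.0]] F [ 0.9  0.8 -0.3] gap 0.0478
9 12 86 [0.4533 0.1312 0.041 ]
[0.45605565 0.13498895 0.041     ] [-1.22 -0.76  0.97]
(np.float64(296.71042547030873), np.float64(178.93303980852272))
```

>>> servo_tool(commands=[-0.6, -0.35, 0, 0, 0, 0, 0.1, -1.1, -0.65, 0.2, 0, 0, 0, 0.1, -1.25, -0.71, 0.8, 0, 0, 0, 0.1, -1.25, -0.71, 1.3, 0, 0, 0, 0.1, -1.25, -0.71, 1.5, 0, 0, 0, 0.1])

```text
time: 21.8
ee_pos: [0.4571, 0.132, 0.0972]
tcp_rot: [3.141, 0.002, -0.0]
ft_force: [-0.2, -0.7, 0.4]
finger_gap: 0.0476
finger_force: 0.0
```

>>> servo_tool(commands=[0, 0, 0.5, 0, 0, 0, 0.1, 0, 0, 1, 0, 0, 0, 0.1, 0, 0, 1.3, 0, 0, 0, 0.1, 0, 0, 1.39, 0, 0, 0, 0.1, 0, 0, 1.39, 0, 0, 0, 0.1])

```text
time: 22.42
ee_pos: [0.4572, 0.1323, 0.0421]
tcp_rot: [-3.141, -0.002, -0.001]
ft_force: [0.1, -0.0, -0.0]
finger_gap: 0.0478
finger_force: 0.0
```

>>> servo_tool(commands=[0, 0, 0, 0, 0, 0, -0.4, 0, 0, 0, 0, 0, 0, -0.7, 0, 0, 0, 0, 0, 0, -1, 0, 0, 0, 0, 0, 0, -1, 0, 0, 0, 0, 0, 0, -1])

```text
time: 23.05
ee_pos: [0.4571, 0.1325, 0.0422]
tcp_rot: [-3.141, -0.003, -0.002]
ft_force: [-1.3, 1.9, 3.5]
finger_gap: 0.0234
finger_force: 20.0
```

>>> servo_tool(commands=[0, 0, -0.2, 0, 0, 0, -1, 0, 0, -0.7, 0, 0, 0, -1, 0, 0, -1.5, 0, 0, 0, -1, 0, 0, -2.6, 0, 0, 0, -1, 0, 0, -3.4, 0, 0, 0, -1])

```text
time: 23.68
ee_pos: [0.4564, 0.1317, 0.1795]
tcp_rot: [-3.141, -0.002, -0.001]
ft_force: [0.2, 0.8, -1.6]
finger_gap: 0.0236
finger_force: 20.0
```

```bash
python3 - <<'E'
from h import *
st(); print(goto([.424,-.0797,.18]).round(2))
E
```

```text
t 23.68 p [0.4564 0.1317 0.1795] q [ 0.62  0.18 -0.42  0.   -0.97  0.95] R [[1.0, 0.001, 0.0], [0.001, -1.0, 0.0], [0.0, -0.0, -1.0]] F [ 0.2  0.8 -1.6] gap 0.0236
[-0.82  5.29 -0.01]
```

>>> servo_tool(commands=[-0.1, 0.8, 0, 0, 0, 0, -1, -0.3, 2, 0, 0, 0, 0, -1, -0.5, 3.2, 0, 0, 0, 0, -1, -0.7, 4.4, 0, 0, 0, 0, -1, -0.79, 5.2, 0.2, 0, 0, 0, -1])

```text
time: 24.3
ee_pos: [0.4242, -0.0778, 0.1701]
tcp_rot: [-3.141, -0.0, -0.0]
ft_force: [-0.2, 0.1, -1.1]
finger_gap: 0.0233
finger_force: 20.0
```

>>> servo_tool(commands=[0, 0.09, 0.2, 0, 0, 0, -1, 0, 0.09, 0.7, 0, 0, 0, -1, 0, 0.09, 1.1, 0, 0, 0, -1, 0, 0.09, 1.1, 0, 0, 0, -1])

```text
time: 24.8
ee_pos: [0.4242, -0.0792, 0.1246]
tcp_rot: [3.141, 0.003, -0.006]
ft_force: [-0.1, 0.2, -0.6]
finger_gap: 0.0234
finger_force: 20.0
```

```bash
python3 - <<'E'
from h import *
q=snap('side'); st(); print(goto([.425,-.0797,.0872]).round(2))
c=np.hstack([q['img'][180:290,177:287],q['img'][130:240,250:360]]); cv2.imwrite('pics/c10.png',cv2.resize(c[:,:,::-1],None,fx=3.6,fy=3.6,interpolation=cv2.INTER_CUBIC))
for z in(.0,.036,.072,.084): u,v=proj(q,[.424,-.0797,z]); print(z,round((u-177)*3.6),round((v-180)*3.6))
E
```

```text
t 24.85 p [ 0.4251 -0.0792  0.1255] q [ 0.19  0.18 -0.59  0.   -0.8   1.38] R [[1.0, 0.002, -0.002], [0.002, -1.0, -0.0], [-0.002, 0.0, -1.0]] F [-0.1 -0.8 -1.4] gap 0.0235
[-0.    0.01  0.96]
0.0 203 253
0.036 200 209
0.072 197 163
0.084 196 147
```

View pics/c10.png

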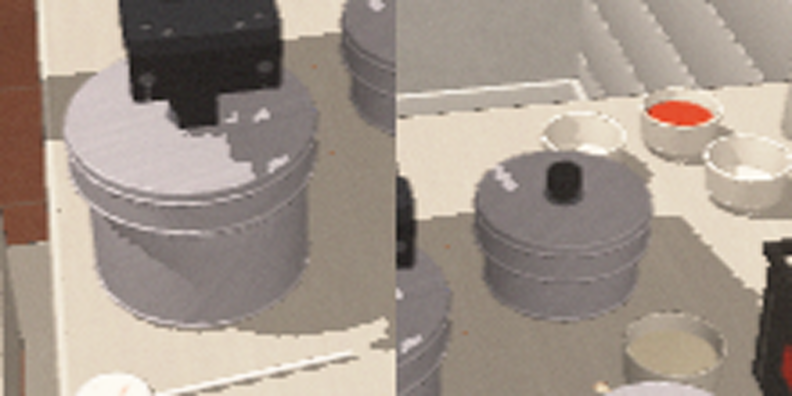

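The large lid is seated level. The widest lid (72–314) is within 2 mm of centre (body 92–310), so I shift it slightly in +x and lower.

>>> servo_tool(commands=[0.03, 0, 0.25, 0, 0, 0, -1, 0.03, 0, 0.5, 0, 0, 0, -1, 0.03, 0, 0.75, 0, 0, 0, -1, 0.03, 0, 0.92, 0, 0, 0, -1, 0.03, 0, 0.92, 0, 0, 0, -1])

```text
time: 25.48
ee_pos: [0.4262, -0.0797, 0.0883]
tcp_rot: [3.141, 0.002, -0.002]
ft_force: [0.3, -0.4, -0.3]
finger_gap: 0.0232
finger_force: 20.0
```

>>> servo_tool(commands=[0, 0, 0.03, 0, 0, 0, -1, 0, 0, 0.03, 0, 0, 0, -0.3, 0, 0, 0.03, 0, 0, 0, 0.1, 0, 0, 0.03, 0, 0, 0, 0.1, 0, 0, 0.03, 0, 0, 0, 0.1])

```text
time: 26.1
ee_pos: [0.4267, -0.0795, 0.0879]
tcp_rot: [-3.142, -0.002, -0.001]
ft_force: [0.6, -0.1, -0.5]
finger_gap: 0.0461
finger_force: 0.0
```

>>> servo_tool(commands=[0, 0, -0.4, 0, 0, 0, 0.1, 0, 0, -1.3, 0, 0, 0, 0.1, 0, 0, -2.3, 0, 0, 0, 0.1, 0, -1.2, -2.6, 0, 0, 0, 0.1, 0, -2.4, -2.6, 0, 0, 0, 0.1])

```text
time: 26.72
ee_pos: [0.4271, 0.0174, 0.1933]
tcp_rot: [-3.14, 0.001, -0.006]
ft_force: [1.0, 0.4, 0.2]
finger_gap: 0.0478
finger_force: 0.0
```

>>> servo_tool(commands=[0, -1.2, 0, 0, 0, 0, 0.1, 0, -2.4, 0, 0, 0, 0, 0.1, 0, -3.6, 0, 0, 0, 0, 0.1, 0, -4.8, 0, 0, 0, 0, 0.1, 0, -4.8, 0, 0, 0, 0, 0.1])

```text
time: 27.35
ee_pos: [0.4263, 0.2112, 0.1917]
tcp_rot: [-3.141, -0.008, -0.001]
ft_force: [-0.1, 0.1, 0.1]
finger_gap: 0.0478
finger_force: 0.0
```

```bash
python3 - <<'E'
from h import *
s=snap('top'); q=snap('side','s11.png'); st()
M=dict(small=(.4225,-.315),medium=(.599,-.1875),large=(.5993,.0555),widest=(.424,-.0797))
for k,(x,y) in M.items():
    P=[x,y,H[k][0]+.014]; o=[]
    for im in(s,q):
        u,v=map(int,proj(im,P)); g=im['img'][v-12:v+12,u-12:u+12].max(2); m=(g<62).astype(np.uint8)
        n,l,t,c=cv2.connectedComponentsWithStats(m)
        if n<2: o.append(None); continue
        i=1+t[1:,4].argmax(); a=t[i]; o.append((u-12+a[0]+a[2]/2-.5,v-12+a[1]+a[3]/2-.5))
    print(k,P,o,tri(s,o[0],q,o[1]).round(4) if None not in o else [ray(i,*w,P[2]).round(4) for i,w in((s,o[0]),(q,o[1])) if w])
E
```

```text
t 27.45 p [0.4258 0.2085 0.1914] q [ 0.8   0.16 -0.41 -0.   -1.    0.77] R [[1.0, 0.002, -0.001], [0.002, -1.0, -0.001], [-0.001, 0.001, -1.0]] F [ 0.1 -0.1 -0.4] gap 0.0473
small [0.4225, -0.315, 0.074] [(np.float64(397.5), np.float64(258.5)), (np.float64(247.5), np.float64(313.5))] [ 0.424  -0.3163  0.0715]
medium [0.599, -0.1875, 0.078] [(np.float64(332.0), np.float64(175.5)), (np.float64(325.0), np.float64(247.5))] [ 0.5982 -0.1875  0.0744]
large [0.5993, 0.0555, 0.082] [(np.float64(215.0), np.float64(176.0)), (np.float64(296.0), np.float64(180.0))] [0.5991 0.0552 0.0795]
widest [0.424, -0.0797, 0.086] [(np.float64(282.0), np.float64(259.5)), (np.float64(231.5), np.float64(221.0))] [ 0.4256 -0.0801  0.0835]
```

View pics/s11.png

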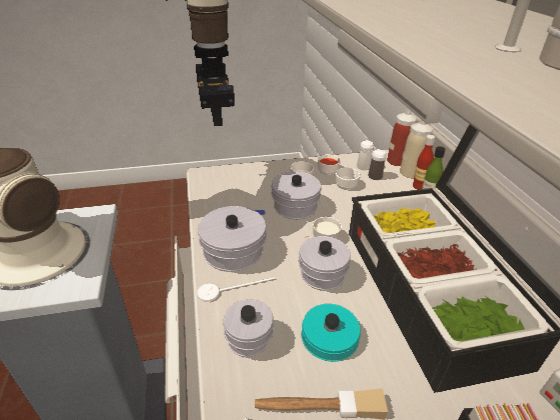

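All four lids are down and level, with knobs at side (248,313), (325,247), (296,180) and (232,221). Each knob is within 3 mm of its target. The ramekin and thermometer are undisturbed and the arm is clear.

```bash
python3 -c "
from bench import r
print(r.job_done())"
```

```text
the job is handed in; nothing more can be done
None
```

I closed all four canisters with their own lids and handed the job in at about 27 s of the 99 s allowed. The final picture showed every lid down and level, with each knob measured within 4 mm of its target and the ramekin and thermometer undisturbed; the hand-in returned no verdict.

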